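# Fish the trapped slot nut out of the stop rail with the hook

### The job

A slot nut has slipped down the T-slot of the stop rail and is trapped just in front of the clamped flip stop. Take the hooked pick from its wooden rest, hook it down behind the nut and gently draw the nut out of the rail's open end onto the bench just outside, forcing nothing and not touching the nut with the fingers. Then lay the pick back on its rest as it lay before, and leave everything else on the bench where it is.

Things in the scene. Friction and masses are not known exactly. Their poses are not given: they have to be found in the camera images.
- rail: Fixed aluminium T-slot rail, 270 mm long, 40 wide, 20 high, with a beech batten (30 wide, 20 high) along its +y side and a black cap on its far end. Origin: on the bench at the rail's open end, on its centre line; x runs along the slot from the open end inward, z up.
- rail_mouth (a point): Middle of the slot at the rail's open end, level with the rail's top (20 mm above the bench); axes as the rail's. The slot in the top is 11 wide. Its lips are 5 thick (underside 15 above the bench); the channel below them is 22 wide, its floor 5 above the bench. The channel is open at this end; the flip stop closes it further in.
- stop: Flip stop clamped fast on the rail: aluminium block 46 mm long and wide, top 42 above the bench, black star knob up to 72, short arm on its +y side. Origin: at bench height below the block's flat upright face towards the open end, on the slot's centre line; axes as the rail's. The face is one rigid wall from channel floor to block top, 105 to 135 from the open end.
- nut_mid (a point): Centre of the trapped nut: steel block 40 mm long (x, along the slot), 20 wide, 7.5 thick, square ends, about 60 g; no hole the hook fits. It lies under the lips, top 15 above the bench, pushed up by a sprung ball in its underside: dragging it takes 4 to 7 N. Between its inner end and the stop's face a gap of 6 to 8 mm, as wide as the slot, is open down to the channel floor.
- pick_grip (a point): Centre of the hooked pick's wooden handle, on the pick's axis: handle 110 mm long (x), 18 wide (y), 24 high (z). x points towards the hook, z is up as it lies on the rest. Mass 105 g, balanced about 40 mm ahead of this point.
- pick_neck (a point): On the pick's axis, 120 mm ahead of the handle's centre: end of its 7 mm steel tube. A 4 mm rod runs on along the axis and ends in a 4 mm hook bent square down (-z), its round end 24 below the axis. The hook's centre line is 195 to 223 from the handle's centre: the telescopic rod is drawn out differently each time, unmeasured; look, or feel the stop's face with the hook. It slides only above 30 N.
- rest: Fixed wooden rest. Origin on the bench straight below the lying handle's centre, x towards the hook; the pick's axis lies 46 mm above the bench. Base 170 by 70, 10 thick. Post at x = -43: handle bed 34 high, 26 wide between cheeks that end at 52. Post at x = 80: tube bed 42 high, 16 wide between cheeks that end at 54. Posts 10 thick; between them the handle is free on both sides.
There are look-alikes about, which are no part of the job. There is more than one size of the rest; the one meant has the size given above.

How it is judged:
By the outcome, as a careful person would: the job done as asked, in the order asked, and still so for the second after the job is handed in, with the robot touching nothing.
It also fails if it takes over 51 s, if anything falls off the work surface, if the arm or the gripper's body presses on something with over 40 N, if the wrist force passes 120 N, or if a joint passes its speed limit or range.

### The arm

A 6-joint arm with a two-finger parallel gripper is mounted at the origin on the work surface. World frame = base frame: x ahead of the robot, y to its left, z up, the work surface at z = 0. Lengths are in m, angles in rad, forces in N, time in s.
With the tool pointing down it reaches from about 0.325 to 0.9 m from the base axis. Payload 6.1 kg.
Tool frame: the origin (TCP) lies at the very end of the fingers, on their centre line; the grasp point (between the pads) lies 19 mm behind it (bot.grip_depth is the distance from the TCP to the grasp point, in m); y points along the fingers, x is the direction in which the jaws open and shut, and the axes are right-handed (so a half turn about y gives the same grasp; the last joint's range is limited). The gripper opens to 87 mm and grips with 3 to 60 N. Pads are 19 mm wide; open, the fingers measure 117 mm over their backs; the gripper's body (75 mm by 190 mm) begins 51 mm behind the grasp point.
Start: joints at [-1.405, 0.22, 1.526, -0, 1.395, -0.126], TCP at [0.18, -0.599, 0.223] pointing down, gripper open.
Joint ranges: [-2.98, 2.98], [-0.91, 2.08], [0.09, 2.57], [-1.24, 4.39], [0.2, 2.65], [-2.68, 2.68]. Speed limits (rad/s): [2.57, 2.57, 3.01, 3.14, 3.14, 3.14].

### API

Orientations are given as a unit quaternion [w, x, y, z].
In Python, from workcell import bot gives the robot as it stands. The module is installed in compiled form; this text tells all that it offers.
- The arm moves only by the shell command python3 -m crank 'ROWS' [FORCE]. ROWS is JSON, a list of rows, each a list of 5 numbers: the shift along the tool's x, y, z in cm, then the turn about the tool's y in degrees, then the opening, from 0 (shut) to 1 (fully open). In form: [[tx, ty, tz, yaw, gripper], ...]. A call has 1 to 12 rows; each row is the pose to reach, as a shift and turn from the pose commanded when the call began, along the tool's axes at that moment; what a row does not reach only later rows make up. A row lasts 1/10 s, in which the tool goes at most 50 mm and 8.59 degrees, less where a joint would pass 70% of its speed; a pose out of reach is approached as far as the arm can. A call with a gripper value outside its range is refused whole. The fingers move at their own pace and stop on an object; FORCE is the grip in N (left out, the last holds). Time passes only in rows, so rows that repeat a pose let the fingers close. It gives the time, the measured TCP pose, the force and the opening at its end, in the units of the state.
- bot.state(): the state, without advancing time (a new reading comes with each control period).
- bot.read_camera(name): name is "scene" or "top" or "wrist"; returns a dict with "pixels" (480x640x3 uint8, red, green, blue), "fx", "fy", "cx", "cy" (pixels), "cam_to_world" (4x4, takes a point from camera to world coordinates). Camera axes: x right, y up, looking along -z (the intrinsics and any distortion apply to the point x, -y, -z); pixel columns grow to the right and rows downward; lengths in m; the calibration is good to about 2 mm. A picture is of the moment at which its call begins. There is no depth.
- bot.sign_off(): hands the job in, once; it reports no verdict.
Trained networks look in the newest picture that a camera, given by its name, has taken for a name from the list of things; names that differ only in an ending like _2 or _b are one class to them, and where a whole thing is asked for, a point or a joint stands for the part that bears it (a point fixed in the world has none). Each returns a list of dicts, best first, with "conf" (0 to 1); they miss things now and then, are a little off and sometimes report something else, mostly with a low value. They report only what shows in the picture. A call takes as long as a camera call. They do not tell look-alikes from the thing itself.
- bot.find_in(camera, target): "xyz" ([x, y, z] in m, in the coordinates of the camera as it stood for that picture, good to about 4 mm: the middle of the surface that is visible of it).
- bot.landmark_of(camera, target): "xyz" ([x, y, z] in m, in the coordinates of the camera as it stood for that picture, good to about 4 mm: a listed point, or the origin of a listed thing).
The state is a dict: "clock": time; "joints": joint angles; "dq": joint speeds; "joint_efforts": joint torques, N m; "ee_pos": TCP position; "tcp_rot": TCP orientation; "wrist_force": force on the tool from outside, world axes, zero at the start; "moment": the same for the moment, N m; "finger_gap": opening from 0.0 (shut) to 1.0 (fully open).
Only numpy, scipy, OpenCV 4.12 (cv2) and the standard library are available. Lean on these libraries where they do the work, as an engineer would, in place of code of your own. Each camera call takes 0.05 s, during which the arm holds its last target. There are 200 camera calls.

## Working session

There is one attempt and no reset: what is moved stays moved. The work goes in short steps, Python scripts to look and compute and a shell command to move; the robot and the scene stay as the last step left them, time stands still between calls to the robot, and variables do not carry over. Pictures are saved under pics/ and viewed, about 8 in all and at most 12, crops included, and the job is handed in when it is done.

```bash
mkdir -p pics
cat > h.py <<'E'
import numpy as np, cv2
from workcell import bot
from scipy.spatial.transform import Rotation as R
def snap(c,name=None):
    d=bot.read_camera(c)
    if name: cv2.imwrite('pics/'+name, d['pixels'][:,:,::-1])
    return d
def proj(d,p):
    M=np.array(d['cam_to_world']); q=M[:3,:3].T@(np.asarray(p,float)-M[:3,3])
    return d['cx']+d['fx']*q[0]/-q[2], d['cy']+d['fy']*-q[1]/-q[2]
def ray(d,u,v):
    M=np.array(d['cam_to_world']); r=M[:3,:3]@np.array([(u-d['cx'])/d['fx'],-(v-d['cy'])/d['fy'],-1]); return M[:3,3],r
def atz(d,u,v,z):
    o,r=ray(d,u,v); return o+r*(z-o[2])/r[2]
def W(d,x):
    M=np.array(d['cam_to_world']); return M[:3,:3]@np.array(x)+M[:3,3]
def tool():
    s=bot.state(); q=s['tcp_rot']; return np.array(s['ee_pos']), R.from_quat([q[1],q[2],q[3],q[0]]).as_matrix()
E
python3 - <<'E'
from h import *
s=bot.state(); print(s); print(tool()[1].round(3))
ims=[]
for c in ['scene','top']:
    d=snap(c,c+'0.png'); print(c,{k:d[k] for k in d if k!='pixels'})
    for n in ['rail','rail_mouth','stop','nut_mid','pick_grip','pick_neck','rest']:
        for r in bot.landmark_of(c,n)[:3]:
            w=W(d,r['xyz']); print(n,round(r['conf'],2),w.round(3),np.round(proj(d,w)))
E
```

```text
{'clock': 0.0, 'joints': array([-1.40510008e+00,  2.21236284e-01,  1.52762141e+00, -5.45957302e-06,
        1.39472062e+00, -1.26065330e-01]), 'dq': array([ 0.0003686 ,  0.00127228,  0.00028904, -0.00082554, -0.0015074 ,
        0.00038483]), 'joint_efforts': array([ 5.29854588e-04, -4.94609463e+01, -3.87372994e+01,  6.99240435e-02,
        5.74387203e-02, -1.51489667e-04]), 'ee_pos': array([ 0.17968468, -0.59795116,  0.22142553]), 'tcp_rot': array([ 0.56785612, -0.5668859 ,  0.42251416, -0.42149922]), 'wrist_force': array([ 0.50898363, -1.1544923 , -0.66465879]), 'moment': array([ 0.0223267 ,  0.02734363, -0.01471829]), 'finger_gap': 0.9999338702665191}
[[ 0.288 -0.     0.958]
 [-0.958  0.002  0.288]
 [-0.002 -1.     0.   ]]
scene {'fx': 589.5061965948925, 'fy': 589.5061965948925, 'cx': 316.50460191882496, 'cy': 227.80133980466266, 'cam_to_world': array([[ 0.3181217 , -0.58951698,  0.74247446,  1.17430772],
       [ 0.94804883,  0.19664355, -0.25006947, -0.14850892],
       [ 0.00141738,  0.78345456,  0.62144746,  0.59281876],
       [ 0.        ,  0.        ,  0.        ,  1.      
[... 450 characters left out ...]
 604.996129334705, 'cx': 314.259515503362, 'cy': 241.43235178433392, 'cam_to_world': array([[ 0.02474251,  0.98884553, -0.14687518,  0.39175193],
       [-0.99969319,  0.02464363, -0.0024931 ,  0.03950579],
       [ 0.00115425,  0.14689181,  0.98915189,  0.92857261],
       [ 0.        ,  0.        ,  0.        ,  1.        ]])}
rail 0.73 [ 0.504  0.033 -0.   ] [319. 258.]
rail_mouth 0.93 [0.511 0.03  0.021] [322. 252.]
stop 0.71 [ 0.488  0.148 -0.002] [245. 267.]
nut_mid 0.52 [0.499 0.126 0.007] [259. 259.]
pick_grip 0.72 [ 0.688 -0.024  0.043] [360. 135.]
pick_neck 0.79 [0.676 0.095 0.046] [282. 140.]
rest 0.85 [ 0.681 -0.025  0.   ] [358. 148.]
rest 0.81 [ 0.63   0.249 -0.002] [185. 176.]
```

View pics/top0.png

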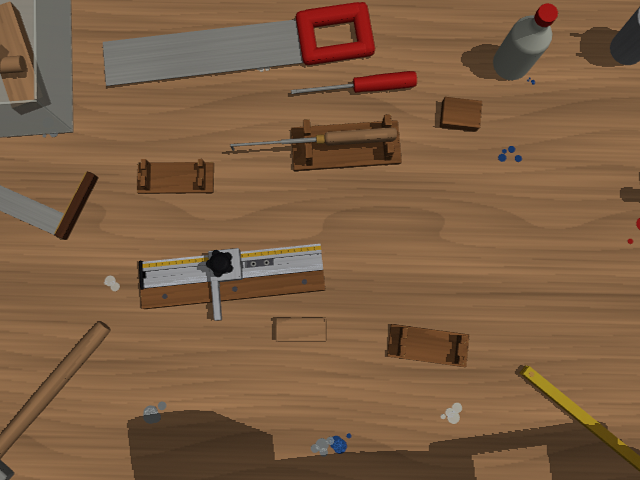

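View pics/scene0.png

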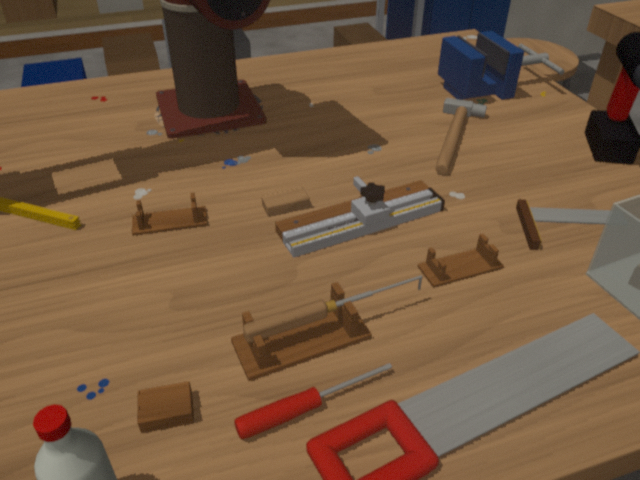

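The pick lies on the full-size rest at top (345,137) / scene (300,320). Look-alikes are the red screwdriver at top (380,83), the empty smaller rests at top (175,177) and (428,345), and loose wood blocks at (300,329) and (459,113). The rail's open end is at top (322,255), with the nut at about (259,260) in front of the stop. I'll go above the pick.

```bash
python3 -m crank '[[-44,0,65.6,-78,1],[-44,0,65.6,-78,1],[-44,0,65.6,-78,1],[-44,0,65.6,-78,1],[-44,0,65.6,-78,1],[-44,0,65.6,-78,1],[-44,0,65.6,-78,1],[-44,0,65.6,-78,1],[-44,0,65.6,-78,1],[-44,0,65.6,-78,1],[-44,0,65.6,-78,1],[-44,0,65.6,-78,1]]'
```

```text
clock: 2.0
ee_pos: [0.562, -0.1333, 0.2229]
tcp_rot: [-0.706, 0.707, 0.029, -0.029]
wrist_force: [0.0, -0.4, 1.0]
finger_gap: 0.997
```

```bash
python3 -m crank '[[13.1,0,13.5,0,1],[13.1,0,13.5,0,1],[13.1,0,13.5,0,1],[13.1,0,13.5,0,1],[13.1,0,13.5,0,1],[13.1,0,13.5,0,1]]'
python3 - <<'E'
from h import *
d=snap('wrist','w1.png'); print(tool()); print(np.array(d['cam_to_world']).round(3),d['fx'],d['cx'],d['cy'])
for n in ['pick_grip','pick_neck','rest','rail_mouth','stop','nut_mid']:
  for f in (bot.landmark_of,bot.find_in):
    for r in f('wrist',n)[:2]:
        w=W(d,r['xyz']); print(n,f.__name__,round(r['conf'],2),w.round(4),np.round(proj(d,w)))
E
```

```text
clock: 2.6
ee_pos: [0.6803, 0.011, 0.2219]
tcp_rot: [-0.706, 0.707, 0.029, -0.03]
wrist_force: [0.1, -0.4, 0.6]
finger_gap: 1.0
(array([0.67991324, 0.01001693, 0.22206785]), array([[ 9.96568809e-01, -1.06376814e-03, -8.27615680e-02],
       [ 8.27611931e-02, -3.91785943e-04,  9.96569331e-01],
       [-1.09254352e-03, -9.99999357e-01, -3.02402931e-04]]))
[[ 0.996 -0.082 -0.022  0.674]
 [ 0.085  0.958  0.275  0.086]
 [-0.001 -0.276  0.961  0.385]
 [ 0.     0.     0.     1.   ]] 429.8930647088957 314.5684577747344 246.77262413159454
pick_grip call 0.6 [ 0.6864 -0.0256  0.0494] [319. 266.]
pick_grip call 0.68 [0.6803 0.0063 0.0593] [315. 230.]
pick_neck call 0.84 [0.6717 0.0956 0.0491] [313. 110.]
pick_neck call 0.56 [0.678  0.0094 0.0563] [312. 225.]
rest call 0.58 [ 0.6857 -0.0238 -0.0014] [318. 246.]
rest call 0.94 [0.6803 0.0103 0.0125] [315. 213.]
rest call 0.7 [0.4795 0.0939 0.0233] [72. 91.]
rail_mouth call 0.84 [0.5046 0.0289 0.0233] [108. 176.]
rail_mouth call 0.26 [0.4895 0.1213 0.0072] [93. 58.]
rail_mouth call 0.64 [0.4813 0.0941 0.0224] [75. 91.]
rail_mouth call 0.56 [0.6791 0.0116 0.0557] [314. 222.]
stop call 0.63 [ 0.4866  0.1478 -0.0017] [93. 24.]
stop call 0.93 [0.4868 0.1517 0.039 ] [64.  6.]
nut_mid call 0.67 [ 0.6872 -0.0261 -0.0038] [319. 248.]
nut_mid call 0.59 [0.4902 0.1168 0.0078] [93. 64.]
nut_mid call 0.92 [0.4903 0.1211 0.0126] [90. 58.]
```

View pics/w1.png

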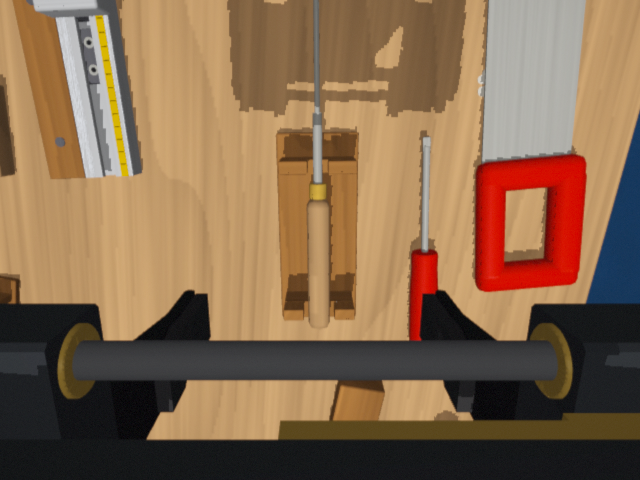

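The wrist view shows the pick's handle (318,198–325), ferrule (318,190) and tube up to (317,112), lying between the cheeks of the full-size rest. The screwdriver at (425,260) is clear of it. The rail is at upper left.

Run:
```python
from h import *
T={c:snap(c) for c in ('wrist','top','scene')}
d=T['wrist']
for uv,z in (((318,198),.05),((318,327),.046),((318,185),.046),((317,112),.046),((317,0),.046)): print(uv,atz(d,*uv,z).round(4))
# triangulate network points from all views
for n in ('pick_grip','pick_neck'):
    A=np.zeros((3,3));b=np.zeros(3)
    for c,d in T.items():
        r=bot.landmark_of(c,n)[0]; u=proj(d,W(d,r['xyz'])); o,v=ray(d,*u); v/=np.linalg.norm(v); P=np.eye(3)-np.outer(v,v); A+=P;b+=P@o
    print(n,np.linalg.solve(A,b).round(4))
# crop top with zoom around pick for segmenting
im=T['top']['pixels'][110:290,130:430]; cv2.imwrite('pics/crop.png',cv2.resize(im,None,fx=2.6,fy=2.6,interpolation=cv2.INTER_CUBIC)[:,:,::-1])
```

```text
(318, 198) [0.681  0.0291 0.05  ]
(318, 327) [ 0.6907 -0.084   0.046 ]
(318, 185) [0.6802 0.0387 0.046 ]
(317, 112) [0.6748 0.0934 0.046 ]
(317, 0) [0.6685 0.1685 0.046 ]Traceback (most recent call last):
  File "<stdin>", line 9, in <module>
IndexError: list index out of range
```

```bash
python3 -m crank '[[0.26,4,0.3,0,0.6],[0.26,8,0.3,0,0.6],[0.26,12,0.3,0,0.6],[0.26,14,0.3,0,0.6],[0.26,16,0.3,0,0.6],[0.26,17.5,0.3,0,0.6],[0.26,18.5,0.3,0,0.6],[0.26,19.5,0.3,0,0.6],[0.26,19.5,0.3,0,0.6]]'
python3 - <<'E'
from h import *
T={c:snap(c) for c in ('top','scene','wrist')}
cv2.imwrite('pics/w2.png',T['wrist']['pixels'][:,:,::-1])
for n in ('pick_grip','pick_neck','rest','rail_mouth','stop'):
    A=np.zeros((3,3));b=np.zeros(3);k=0
    for c,d in T.items():
        L=bot.landmark_of(c,n)
        if not L: continue
        w=W(d,L[0]['xyz']); print(c,n,w.round(4)); u=proj(d,w); o,v=ray(d,*u); v/=np.linalg.norm(v); P=np.eye(3)-np.outer(v,v); A+=P;b+=P@o;k+=1
    if k>1: print(n,k,np.linalg.solve(A,b).round(4))
E
```

```text
clock: 4.4
ee_pos: [0.682, 0.0134, 0.0263]
tcp_rot: [0.707, -0.706, -0.029, 0.03]
wrist_force: [-0.6, 0.4, -0.4]
finger_gap: 0.599
scene pick_grip [ 0.6852 -0.0217  0.0457]
wrist pick_grip [ 0.6868 -0.0269  0.0489]
pick_grip 2 [ 0.6878 -0.0238  0.0506]
wrist pick_neck [0.6701 0.094  0.0465]
top rest [6.286e-01 2.501e-01 5.000e-04]
scene rest [0.6269 0.2446 0.0017]
rest 2 [0.6272 0.2473 0.0019]
scene stop [0.4891 0.1501 0.0011]
```

View pics/w2.png

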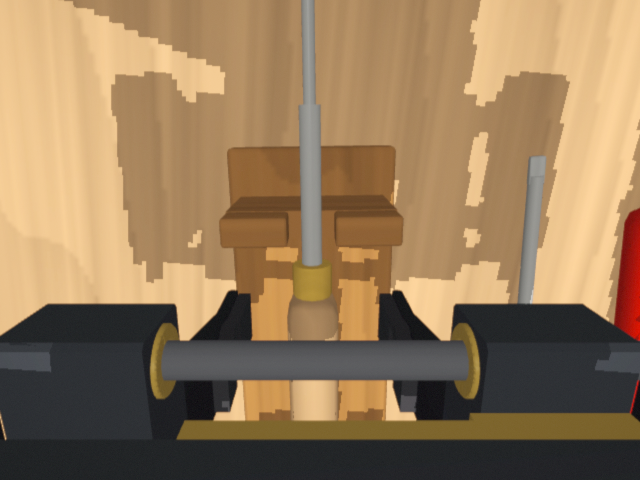

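The handle is centred between the open jaws at (313,330), just behind the ferrule, so I'll close.

```bash
python3 -m crank '[[0,0,0,0,0.15],[0,0,0,0,0.1],[0,0,0,0,0.1],[0,0,0,0,0.1],[0,0,0,0,0.1],[0,0,0,0,0.1]]' 45
python3 -c "
from h import *
print(tool(), bot.state()['finger_gap'])"
```

```text
clock: 5.9
ee_pos: [0.6826, 0.0134, 0.0275]
tcp_rot: [-0.707, 0.707, 0.029, -0.029]
wrist_force: [-0.2, -0.1, -0.2]
finger_gap: 0.202
(array([0.68264198, 0.01338918, 0.02752682]), array([[ 9.96608408e-01, -5.46518167e-05, -8.22902085e-02],
       [ 8.22902082e-02, -9.20305800e-06,  9.96608409e-01],
       [-5.52237817e-05, -9.99999998e-01, -4.67453561e-06]])) 0.20184635231722153
```

```bash
python3 -m crank '[[0,-1,0,0,0.1],[0,-3,0,0,0.1],[0,-5,0,0,0.1],[0,-8,0,0,0.1],[0,-11,0,0,0.1],[-3,-12,-0.5,0,0.1],[-6,-12,-1.3,-1,0.1],[-9,-12,-2,-2,0.1],[-12,-12,-2.7,-3,0.1],[-15,-12,-3.5,-4,0.1],[-17,-12,-4,-4,0.1],[-17,-12,-4,-4,0.1]]'
python3 - <<'E'
from h import *
p,Rt=tool(); print(p,Rt.round(4))
d=snap('wrist','w3.png'); t=snap('top','t3.png'); np.savez('c3',wM=d['cam_to_world'],tM=t['cam_to_world'])
for n in ('rail_mouth','nut_mid','stop'):
  for c,k in (('wrist',d),('top',t)):
    for r in bot.landmark_of(c,n)[:1]: w=W(k,r['xyz']); print(n,c,r['conf'],w.round(4),np.round(proj(k,w)))
im=t['pixels'][220:300,200:360]
cv2.imwrite('pics/m3.png',np.vstack([cv2.resize(t['pixels'][225:320,200:360],(800,475),interpolation=cv2.INTER_CUBIC)])[:,:,::-1])
print(proj(t,p+Rt@[0,-.019,.17]))
E
```

```text
clock: 7.1
ee_pos: [0.5145, -0.041, 0.1479]
tcp_rot: [-0.705, 0.705, 0.053, -0.054]
wrist_force: [-0.2, 0.4, -2.2]
finger_gap: 0.202
[ 0.51452415 -0.04096349  0.14790923] [[ 9.886e-01 -8.000e-04 -1.504e-01]
 [ 1.504e-01 -2.000e-04  9.886e-01]
 [-8.000e-04 -1.000e+00 -1.000e-04]]
rail_mouth wrist 0.67 [0.5013 0.0293 0.0225] [311. 130.]
rail_mouth top 0.66 [0.5089 0.0294 0.02  ] [322. 253.]
nut_mid top 0.69 [0.4975 0.127  0.0089] [258. 260.]
stop top 0.62 [ 0.4878  0.1513 -0.0007] [243. 267.]
(np.float64(246.46770121999342), np.float64(252.1438705203879))
```

View pics/w3.png

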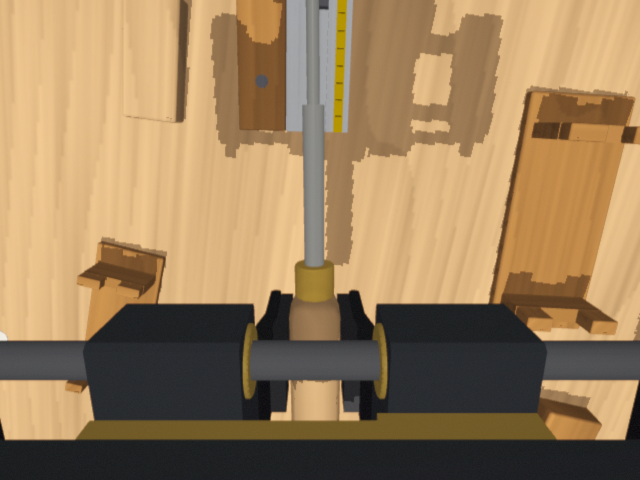

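View pics/m3.png

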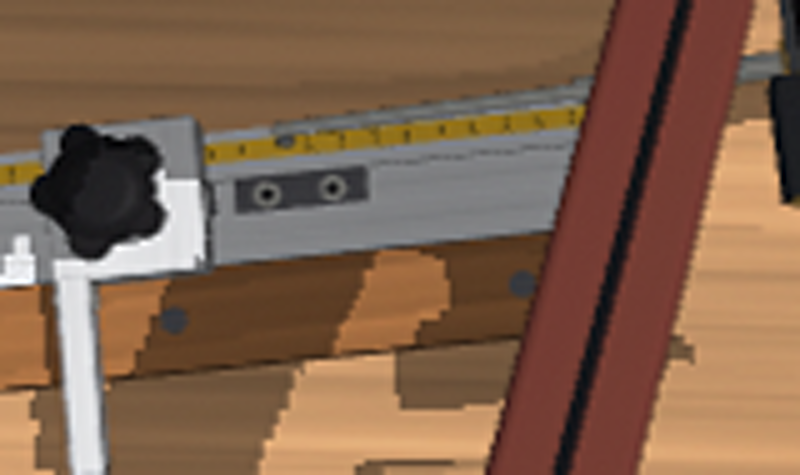

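Run:
```python
from h import *
p,Rt=tool()
d=snap('wrist'); t=snap('top')
f=lambda u,v:(200+(u+.5)/5-.5,225+(v+.5)/5-.5)
for n,uv,z in (('nut outer',(368,183),.015),('nut inner',(235,197),.015),('nutc inner-low',(236,215),.015),('nutc inner-up',(235,180),.015),('nutc outer-low',(368,200),.015),('nutc outer-up',(367,167),.015),
  ('faceTop',(205,200),.042),('face bottom',(215,240),.02),('bound near stop',(213,270),.02),('bound at arm',(553,233),.02),('hook elbow',(278,138),.167)):
    w=atz(t,*f(*uv),z); print(n,w.round(4),'tool xyz',(Rt.T@(w-p)).round(4))
for n,uv in (('bound mouth',(286,131)),('bound up',(287,0)),('right mouth',(348,131)),('tapeinner',(334,131)),('tube at mouth',(314,131))):
    w=atz(d,*uv,.02); print(n,w.round(4))
for uv in ((314,260),(312.5,110),(312,5)): 
    w=atz(d,*uv,p[2]+.019); print('axis',w.round(4),(Rt.T@(w-p)).round(4))
r=bot.landmark_of('wrist','pick_neck'); print([ (Rt.T@(W(d,q['xyz'])-p)).round(4) for q in r[:1]])
r=bot.landmark_of('wrist','pick_grip'); print([ (Rt.T@(W(d,q['xyz'])-p)).round(4) for q in r[:1]])
```

```text
nut outer [0.4955 0.1034 0.015 ] tool xyz [0.0006 0.1325 0.1452]
nut inner [0.4902 0.1436 0.015 ] tool xyz [0.0015 0.1325 0.1858]
nutc inner-low [0.4847 0.1431 0.015 ] tool xyz [-0.004   0.1325  0.1861]
nutc inner-up [0.4954 0.1438 0.015 ] tool xyz [0.0066 0.1325 0.1852]
nutc outer-low [0.4903 0.1032 0.015 ] tool xyz [-0.0046  0.1325  0.1458]
nutc outer-up [0.5004 0.1039 0.015 ] tool xyz [0.0055 0.1325 0.1449]
faceTop [0.4862 0.1493 0.042 ] tool xyz [-0.0016  0.1055  0.192 ]
face bottom [0.4765 0.1485 0.02  ] tool xyz [-0.0113  0.1275  0.1927]
bound near stop [0.4675 0.1488 0.02  ] tool xyz [-0.0203  0.1275  0.1943]
bound at arm [0.4812 0.0468 0.02  ] tool xyz [-0.0222  0.1275  0.0914]
hook elbow [0.4892 0.116  0.167 ] tool xyz [-0.0038 -0.0195  0.1587]
bound mouth [0.4875 0.0266 0.02  ]
bound up [0.4778 0.1023 0.02  ]
right mouth [0.5274 0.0328 0.02  ]
tapeinner [0.5184 0.0314 0.02  ]
tube at mouth [0.5055 0.0294 0.02  ]
axis [ 0.512  -0.0114  0.1665] [-0.0006 -0.019   0.0292]
axis [0.5039 0.0381 0.1665] [-0.0011 -0.019   0.0794]
axis [0.4992 0.0677 0.1665] [-0.0012 -0.019   0.1094]
[array([-0.0045, -0.0169,  0.0843])]
[array([ 0.0004, -0.0195, -0.0411])]
```

The wrist view shows the pick tube (313,110–260) running over the rail mouth (318,131). In the top crop the nut is visible in the slot at (235–368, 167–215), the stop face is at x≈212 and the hook's elbow at (280,138). The rail's heading is about 97.5° and the tool's 98.6°, so I'll turn back 1.1°, come down to just above the rail and look again.

```bash
python3 -m crank '[[0.1,2,0.5,0.6,0.1],[0.2,5,1,1.1,0.1],[0.2,7.5,1.5,1.1,0.1],[0.2,9,1.5,1.1,0.1],[0.2,10,1.5,1.1,0.1],[0.2,10.6,1.5,1.1,0.1],[0.2,10.6,1.5,1.1,0.1]]'
python3 - <<'E'
from h import *
p,Rt=tool(); print(p,Rt.round(4))
t=snap('top'); s=snap('scene')
a=cv2.resize(t['pixels'][235:285,225:325],(800,400),interpolation=cv2.INTER_CUBIC)
u,v=map(int,proj(s,[.49,.14,.03])); print(u,v)
b=cv2.resize(s['pixels'][v-13:v+12,u-25:u+25],(400,200),interpolation=cv2.INTER_CUBIC)
cv2.imwrite('pics/m4.png',np.vstack([a,np.hstack([b,np.zeros_like(b)])])[:,:,::-1])
E
```

```text
clock: 8.4
ee_pos: [0.5161, -0.0254, 0.0412]
tcp_rot: [0.706, -0.705, -0.047, 0.047]
wrist_force: [0.4, -0.4, -1.1]
finger_gap: 0.202
[ 0.51608403 -0.02537967  0.04117095] [[ 9.912e-01 -7.000e-04 -1.325e-01]
 [ 1.325e-01  2.000e-04  9.912e-01]
 [-7.000e-04 -1.000e+00  2.000e-04]]
351 215
```

View pics/m4.png

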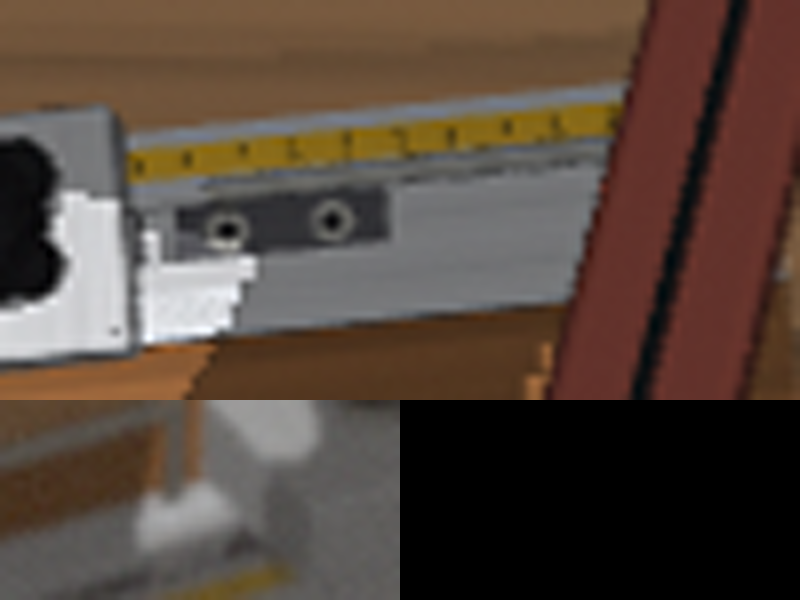

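Run:
```python
from h import *
p,Rt=tool()
t=snap('top'); s=snap('scene')
f=lambda u,v:(225+(u+.5)/8-.5,235+(v+.5)/8-.5)
g=lambda u,v:(326+(u+.5)/8-.5,202+(v-400+.5)/8-.5)
za=p[2]+.019
for n,uv,z in (('nut il',(177,259),.015),('nut iu',(177,209),.015),('nut ol',(389,239),.015),('nut ou',(389,187),.015),('face',(130,215),.042),('facelow',(142,300),.02),('rod end',(205,188),za),('rod mid',(400,171),za),('rod right',(600,155),za)):
    w=atz(t,*f(*uv),z); print(n,w.round(4),(Rt.T@(w-p)).round(4))
for n,uv,z in (('hook tip',(174,497),za-.024),('hook tip alt',(174,500),za-.022)):
    w=atz(s,*g(*uv),z); print(n,w.round(4),(Rt.T@(w-p)).round(4))
# scene reference for bias: project top-cam nut inner centre & predicted points
for q in ((.0,.0262,.185),): print(np.round(proj(s,p+Rt@q),1))
```

```text
nut il [0.4857 0.1433 0.015 ] [-0.0086  0.0272  0.1715]
nut iu [0.4953 0.1437 0.015 ] [0.0009 0.0272 0.1706]
nut ol [0.4906 0.1033 0.015 ] [-0.0091  0.0273  0.1312]
nut ou [0.5005 0.1036 0.015 ] [0.0008 0.0273 0.1302]
face [0.4909 0.1492 0.042 ] [-0.0027  0.0002  0.1767]
facelow [0.4773 0.149  0.02  ] [-0.0162  0.0222  0.1783]
rod end [0.494  0.1335 0.0613] [-0.0017 -0.0191  0.1607]
rod mid [0.4979 0.0985 0.0613] [-0.0024 -0.0191  0.1254]
rod right [0.5017 0.0625 0.0613] [-0.0034 -0.019   0.0893]
hook tip [0.4922 0.132  0.0373] [-0.0037  0.0049  0.1595]
hook tip alt [0.4956 0.1307 0.0393] [-0.0005  0.0029  0.1577]
[362.  221.3]
```

```bash
python3 -m crank '[[-0.2,0.3,0.3,0,0.1],[-0.2,0.7,0.6,0,0.1],[-0.2,0.7,0.9,0,0.1],[-0.2,0.7,1.1,0,0.1],[-0.2,0.7,1.2,0,0.1],[-0.2,0.7,1.2,0,0.1]]'
for i in 1 ; do python3 -m crank '[[0,0,0.1,0,0.1],[0,0,0.1,0,0.1]]'; done
python3 -m crank '[[0,0,0.1,0,0.1],[0,0,0.1,0,0.1]]'
python3 -c "
from h import *
d=snap('top'); im=d['pixels'][235:285,225:325]; cv2.imwrite('pics/m5.png',cv2.resize(im,(800,400),interpolation=cv2.INTER_CUBIC)[:,:,::-1])"
```

```text
clock: 9.2
ee_pos: [0.5128, -0.0135, 0.0346]
tcp_rot: [-0.706, 0.706, 0.047, -0.047]
wrist_force: [-0.8, 0.3, -1.0]
finger_gap: 0.203
clock: 9.4
ee_pos: [0.5126, -0.0127, 0.0346]
tcp_rot: [0.706, -0.706, -0.047, 0.047]
wrist_force: [0.6, -0.6, -0.1]
finger_gap: 0.203
clock: 9.6
ee_pos: [0.5124, -0.0117, 0.0346]
tcp_rot: [0.706, -0.706, -0.047, 0.047]
wrist_force: [0.0, 0.8, -1.7]
finger_gap: 0.201
```

View pics/m5.png

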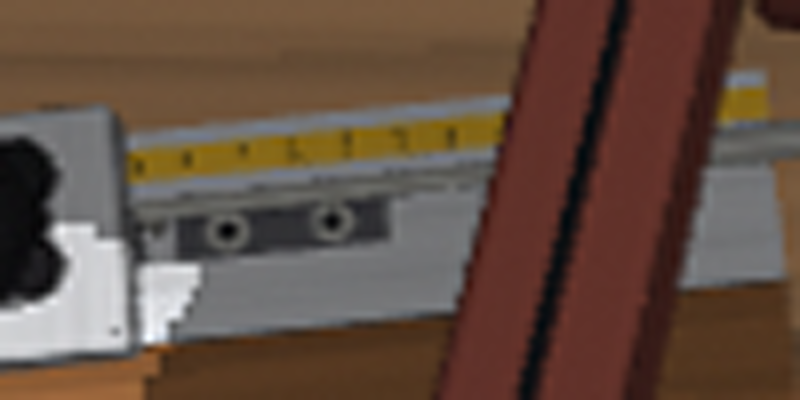

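The rod's end at (133,207) in the crop is just about at the face, with no contact force yet. I'll keep feeling forward.

```bash
python3 -m crank '[[0,0,0.05,0,0.1],[0,0,0.1,0,0.1],[0,0,0.1,0,0.1]]'; python3 -c "
from h import *
p,Rt=tool(); t=snap('top')
f=lambda u,v:(225+(u+.5)/8-.5,235+(v+.5)/8-.5)
for n,uv,z in (('nut il',(177,259),.015),('nut iu',(177,212),.015),('rod end',(133,207),.0536),('rod r',(480,178),.0536),('mouth top',(768,75),.02),('mouth low',(785,278),.02)):
    w=atz(t,*f(*uv),z); print(n,w.round(4),(Rt.T@(w-p)).round(4))
S=[]
for i in range(4):
    s=bot.state(); snap('top'); S.append(Rt.T@s['wrist_force'])
print(np.mean(S,0).round(2),np.std(S,0).round(2))"
```

```text
clock: 9.95
ee_pos: [0.5122, -0.0107, 0.0345]
tcp_rot: [0.706, -0.706, -0.047, 0.047]
wrist_force: [0.7, 0.1, -1.4]
finger_gap: 0.201
nut il [0.4857 0.1433 0.015 ] [-0.0058  0.0195  0.1561]
nut iu [0.4947 0.1437 0.015 ] [0.0031 0.0195 0.1553]
rod end [0.4911 0.1473 0.0536] [-0.     -0.0191  0.1594]
rod r [0.498  0.0844 0.0536] [-0.0016 -0.0191  0.0961]
mouth top [0.5231 0.0321 0.02  ] [0.0164 0.0145 0.041 ]
mouth low [0.4845 0.028  0.02  ] [-0.0224  0.0145  0.0421]
[-0.01  1.3   0.05] [0.39 0.32 0.46]
```

```bash
cat > fz.py <<'E'
from h import *
p,Rt=tool(); S=[]
for i in range(3): S.append(Rt.T@bot.state()['wrist_force']); snap('top')
print('tool F',np.mean(S,0).round(2),'TCP',tool()[0].round(4))
E
python3 -m crank '[[-0.12,0,0.03,0,0.1],[-0.12,0,0.06,0,0.1]]' |tail -2; python3 fz.py
python3 -m crank '[[0,0,0.03,0,0.1],[0,0,0.06,0,0.1]]'|tail -2; python3 fz.py
```

```text
wrist_force: [-0.0, -0.7, 0.1]
finger_gap: 0.199
tool F [-0.58  0.87  0.21] TCP [ 0.511  -0.0103  0.0345]
wrist_force: [0.9, 1.2, -1.5]
finger_gap: 0.204
tool F [0.27 1.12 0.17] TCP [ 0.5109 -0.0097  0.0345]
```

```bash
for k in 1; do python3 -m crank '[[0,0,0.03,0,0.1],[0,0,0.06,0,0.1]]' >/dev/null; python3 fz.py; done
python3 -m crank '[[0,0,0.03,0,0.1],[0,0,0.06,0,0.1]]' >/dev/null; python3 fz.py
```

```text
tool F [ 0.21  0.48 -0.26] TCP [ 0.5108 -0.0091  0.0345]
tool F [-0.21  1.23  0.2 ] TCP [ 0.5107 -0.0085  0.0345]
```

```bash
python3 -m crank '[[0,0,0.03,0,0.1],[0,0,0.05,0,0.1]]' >/dev/null; python3 fz.py
```

```text
tool F [-0.5   1.29 -1.5 ] TCP [ 0.5108 -0.0082  0.0346]
```

```bash
python3 -m crank '[[0,0,0.02,0,0.1],[0,0,0.04,0,0.1]]' >/dev/null; python3 fz.py
```

```text
tool F [-0.01  0.61 -4.39] TCP [ 0.5109 -0.0081  0.0347]
```

Contact: force reaches -4.4 N, and zero force extrapolates to a TCP y of about -0.0082. I'll back off 1.3 mm and go down.

```bash
python3 -m crank '[[0,0,-0.19,0,0.1],[0,0.5,-0.19,0,0.1],[0,0.8,-0.19,0,0.1],[0,1.0,-0.19,0,0.1],[0,1.15,-0.19,0,0.1]]' >/dev/null; python3 fz.py
python3 -m crank '[[0,0.15,0,0,0.1],[0,0.3,0,0,0.1],[0,0.3,0,0,0.1]]' >/dev/null; python3 fz.py
```

```text
tool F [-0.51  1.35  0.17] TCP [ 0.5107 -0.0094  0.0229]
tool F [-0.21  0.87 -0.31] TCP [ 0.5109 -0.0095  0.0201]
```

```bash
python3 -m crank '[[0,0.15,0,0,0.1],[0,0.3,0,0,0.1],[0,0.3,0,0,0.1]]' >/dev/null; python3 fz.py
python3 -m crank '[[0,0.15,0,0,0.1],[0,0.3,0,0,0.1],[0,0.3,0,0,0.1]]' >/dev/null; python3 fz.py
```

```text
tool F [-0.06  0.77  0.23] TCP [ 0.5108 -0.0095  0.017 ]
tool F [-0.19  1.   -0.  ] TCP [ 0.5109 -0.0095  0.014 ]
```

```bash
python3 -m crank '[[0,0.08,0,0,0.1],[0,0.08,-0.1,0,0.1],[0,0.08,-0.2,0,0.1],[0,0.08,-0.3,0,0.1],[0,0.08,-0.5,0,0.1],[0,0.08,-0.7,0,0.1],[0,0.08,-0.9,0,0.1],[0,0.08,-1.2,0,0.1]]'; python3 fz.py
```

```text
clock: 15.1
ee_pos: [0.5123, -0.0213, 0.0131]
tcp_rot: [0.706, -0.705, -0.047, 0.047]
wrist_force: [-0.3, 4.0, -2.4]
finger_gap: 0.201
tool F [-0.03  1.59  1.36] TCP [ 0.513  -0.0224  0.0135]
```

```bash
python3 -m crank '[[0,0,-0.3,0,0.1],[0,0,-0.6,0,0.1],[0,0,-0.9,0,0.1],[0,0,-1.2,0,0.1],[0,0,-1.5,0,0.1],[0,0,-1.8,0,0.1],[0,0,-2.1,0,0.1],[0,0,-2.4,0,0.1],[0,0,-2.7,0,0.1],[0,0,-3.0,0,0.1]]'; python3 -c "
from h import *
t=snap('top'); p,Rt=tool(); print(bot.state()['wrist_force']@Rt)
cv2.imwrite('pics/m6.png',cv2.resize(t['pixels'][235:285,235:335],(800,400),interpolation=cv2.INTER_CUBIC)[:,:,::-1])"
```

```text
clock: 16.25
ee_pos: [0.5164, -0.0514, 0.0132]
tcp_rot: [0.706, -0.706, -0.047, 0.047]
wrist_force: [-1.2, 4.7, -1.0]
finger_gap: 0.203
[-0.1108668   1.28462028  0.17922826]
```

View pics/m6.png

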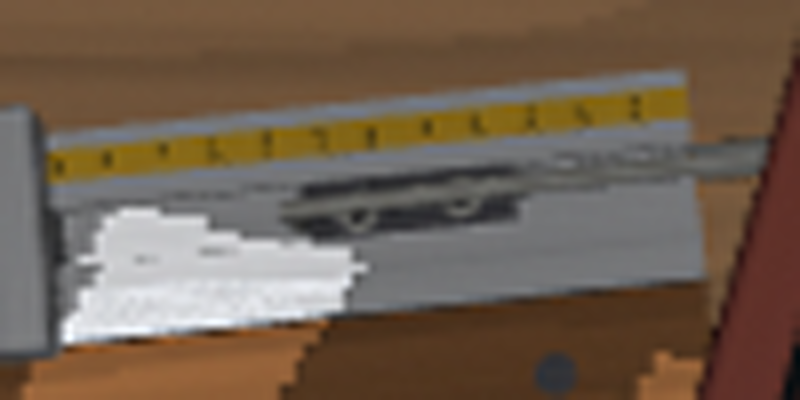

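The top crop shows the hook (283,212) behind the nut (303–520, 187–237), which has come about 40 mm down the slot. The rail mouth is at x≈695. I'll continue.

```bash
python3 -m crank '[[0,0,-0.3,0,0.1],[0,0,-0.6,0,0.1],[0,0,-0.9,0,0.1],[0,0,-1.2,0,0.1],[0,0,-1.5,0,0.1],[0,0,-1.8,0,0.1],[0,0,-2.1,0,0.1],[0,0,-2.4,0,0.1],[0,0,-2.7,0,0.1],[0,0,-3.0,0,0.1],[0,0,-3.3,0,0.1],[0,0,-3.5,0,0.1]]'; python3 fz.py
python3 -m crank '[[0,0,-0.3,0,0.1],[0,0,-0.6,0,0.1],[0,0,-0.9,0,0.1],[0,0,-1.2,0,0.1],[0,0,-1.5,0,0.1],[0,0,-1.7,0,0.1],[0,0,-1.9,0,0.1],[0,0,-2.1,0,0.1],[0,0,-2.3,0,0.1],[0,0,-2.5,0,0.1]]'; python3 fz.py
```

```text
clock: 17.5
ee_pos: [0.5212, -0.0861, 0.0133]
tcp_rot: [-0.706, 0.706, 0.047, -0.047]
wrist_force: [-1.5, 4.1, -0.9]
finger_gap: 0.205
tool F [-0.04  0.45  1.62] TCP [ 0.5216 -0.0868  0.0136]
clock: 18.65
ee_pos: [0.5247, -0.1111, 0.0134]
tcp_rot: [-0.705, 0.706, 0.047, -0.047]
wrist_force: [-0.1, 0.7, -1.3]
finger_gap: 0.202
tool F [-0.07  1.25  0.1 ] TCP [ 0.5246 -0.1109  0.0134]
```

```bash
python3 -m crank '[[0,0,-0.2,0,0.1],[0,0,-0.4,0,0.1],[0,0,-0.6,0,0.1],[0,0,-0.8,0,0.1],[0,0,-1.0,0,0.1],[0,0,-1.2,0,0.1],[0,0,-1.4,0,0.1],[0,0,-1.6,0,0.1],[0,0,-1.7,0,0.1],[0,0,-1.8,0,0.1],[0,0,-1.8,0,0.1]]'; python3 -c "
from h import *
t=snap('top'); s=snap('scene'); w=snap('wrist'); p,Rt=tool(); print(bot.state()['wrist_force']@Rt,p)
a=cv2.resize(t['pixels'][230:280,290:390],(800,400),interpolation=cv2.INTER_CUBIC)
u,v=map(int,proj(s,[.51,.0,.01]))
b=cv2.resize(s['pixels'][v-18:v+17,u-40:u+40],(457,200),interpolation=cv2.INTER_CUBIC)
c=cv2.resize(w['pixels'][:280,100:540],(343,200))
cv2.imwrite('pics/m7.png',np.vstack([a,np.hstack([b,c])])[:,:,::-1]);print(u,v)
print([W(t,r['xyz']).round(4) for r in bot.landmark_of('top','nut_mid')[:2]],[W(w,r['xyz']).round(4) for r in bot.landmark_of('wrist','nut_mid')[:2]])"
```

```text
clock: 19.9
ee_pos: [0.5268, -0.1286, 0.0133]
tcp_rot: [-0.706, 0.706, 0.047, -0.047]
wrist_force: [0.5, 0.9, -0.3]
finger_gap: 0.203
[0.27673334 1.2985922  0.53344221] [ 0.52681444 -0.12843477  0.01325153]
269 251
[array([0.5122, 0.0085, 0.0076])] []
```

View pics/m7.png

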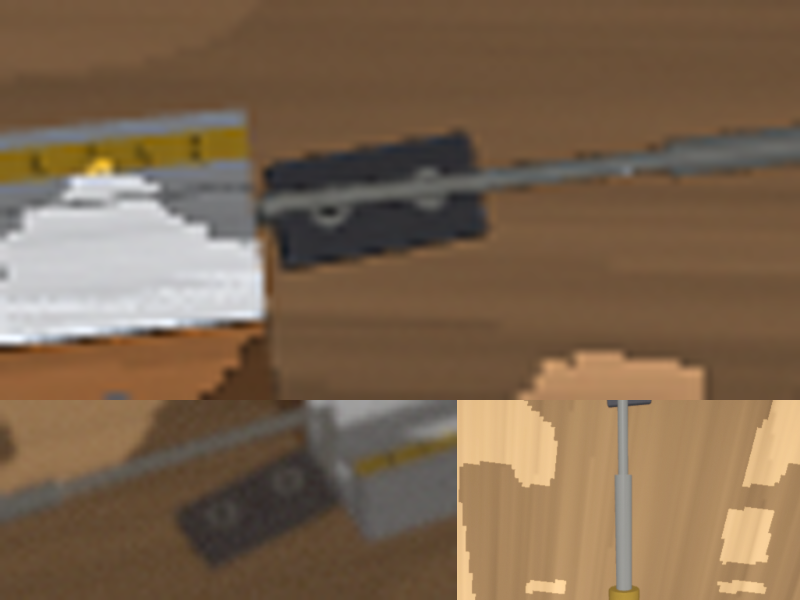

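The nut (268–487, 130–270 in the crop) is out past the rail end (x≈262), with the hook at (265,207). I'll draw a few mm more to be sure it is fully off the floor's edge, then check.

```bash
python3 -m crank '[[0,0,-0.2,0,0.1],[0,0,-0.4,0,0.1],[0,0,-0.6,0,0.1],[0,0,-0.6,0,0.1]]'; python3 fz.py
python3 - <<'E'
from h import *
t=snap('top','t8.png'); s=snap('scene','s8.png')
for k,d in (('top',t),('scene',s)):
  for f in (bot.landmark_of,bot.find_in):
    print(k,[(r['conf'].__round__(2),W(d,r['xyz']).round(4)) for r in f(k,'nut_mid')[:2]])
# dark nut mask in top
def mask(d,c,r=25):
    u,v=map(int,proj(d,c)); im=d['pixels'].astype(int); m=((im.max(2)<75)&((im.max(2)-im.min(2))<22)).astype(np.uint8)
    q=np.zeros_like(m); q[v-r:v+r,u-r:u+r]=m[v-r:v+r,u-r:u+r]; return q
for k,d in (('top',t),('scene',s)):
    m=mask(d,[.512,.006,.006]); n,l,st,ce=cv2.connectedComponentsWithStats(m); i=1+st[1:,4].argmax()
    pts=np.argwhere(l==i)[:,::-1].astype(np.float32); print(k,st[i],ce[i]); box=cv2.boxPoints(cv2.minAreaRect(pts))
    for z in (.0075,.0125): print(z,[atz(d,*b,z)[:2].round(4).tolist() for b in box], 'centre',atz(d,*ce[i],z).round(4))
E
```

```text
clock: 20.55
ee_pos: [0.5277, -0.1348, 0.0133]
tcp_rot: [-0.705, 0.706, 0.047, -0.047]
wrist_force: [-0.6, 0.0, -1.3]
finger_gap: 0.201
tool F [-0.04  0.89 -0.21] TCP [ 0.5276 -0.1345  0.0132]
top [(0.54, array([0.5144, 0.0019, 0.0066]))]
top [(0.49, array([0.5115, 0.0013, 0.0089]))]
scene [(0.77, array([ 0.5089, -0.0018,  0.0075]))]
scene [(0.81, array([ 0.5151, -0.0044,  0.0097])), (0.26, array([ 0.5408, -0.1819,  0.0346]))]
top [326 253  29  10 163] [340.44785276 257.39877301]
0.0075 [[0.5064, 0.0235], [0.5129, -0.0195], [0.5024, -0.0209], [0.496, 0.0219]] centre [0.5048 0.0011 0.0075]
0.0125 [[0.5057, 0.0235], [0.5122, -0.0192], [0.5018, -0.0206], [0.4954, 0.022]] centre [0.5042 0.0013 0.0125]
scene [257 243  27  20 284] [269.84859155 252.76408451]
0.0075 [[0.5055, -0.0201], [0.4902, 0.0206], [0.5154, 0.0214], [0.5299, -0.0186]] centre [5.104e-01 5.000e-04 7.500e-03]
0.0125 [[0.5112, -0.0212], [0.496, 0.0191], [0.5211, 0.0199], [0.5354, -0.0197]] centre [ 0.516  -0.0007  0.0125]
```

```bash
python3 -m crank '[[0,-0.5,0,0,0.1],[0,-1.5,0,0,0.1],[0,-3,0,0,0.1],[0,-6,0,0,0.1],[0,-9,0,0,0.1],[0,-12,0,0,0.1],[2.3,-13.4,1.8,0.5,0.1],[5,-13.4,3.8,1.2,0.1],[8,-13.4,6,1.8,0.1],[11,-13.4,8,2.4,0.1],[14,-13.4,10.3,2.9,0.1],[17.3,-13.4,12.6,2.9,0.1]]'
python3 -m crank '[[0,0,0,0,0.1],[0,0,0,0,0.1],[0,0,0,0,0.1]]'
python3 - <<'E'
from h import *
p,Rt=tool(); print(p,Rt.round(4))
d=snap('wrist','w9.png')
o=cv2.imread('pics/w9.png'); g=cv2.imread('pics/w3.png'); 
cv2.imwrite('pics/m9.png',np.hstack([cv2.resize(g[:330,200:440],(400,550)),cv2.resize(o[:330,200:440],(400,550))]))
E
```

```text
clock: 22.2
ee_pos: [0.6835, 0.0145, 0.1492]
tcp_rot: [-0.706, 0.707, 0.029, -0.028]
wrist_force: [0.8, -1.1, -0.1]
finger_gap: 0.201
clock: 22.5
ee_pos: [0.6819, 0.0128, 0.1479]
tcp_rot: [-0.706, 0.707, 0.029, -0.029]
wrist_force: [-0.4, -0.2, -1.3]
finger_gap: 0.202
[0.68188631 0.01284689 0.14791531] [[ 9.966e-01 -0.000e+00 -8.200e-02]
 [ 8.200e-02 -4.000e-04  9.966e-01]
 [-0.000e+00 -1.000e+00 -4.000e-04]]
```

View pics/m9.png

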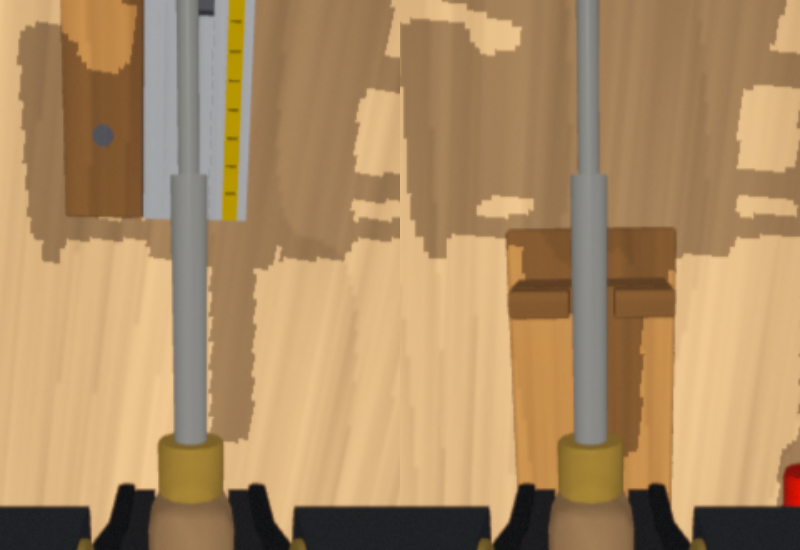

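The pick sits in the grip exactly as before, with the ferrule at (190,440) in the left panel and (590,440) in the right. The tube is over the rest's bed notch at (590,300). I'll lower it.

```bash
python3 -m crank '[[0.07,2,0.06,0,0.1],[0.07,5,0.06,0,0.1],[0.07,7.5,0.06,0,0.1],[0.07,9,0.06,0,0.1],[0.07,10,0.06,0,0.1],[0.07,10.7,0.06,0,0.1],[0.07,11.2,0.06,0,0.1],[0.07,11.6,0.06,0,0.1],[0.07,11.8,0.06,0,0.1],[0.07,11.95,0.06,0,0.1],[0.07,11.95,0.06,0,0.1]]'; python3 fz.py
```

```text
clock: 23.65
ee_pos: [0.6831, 0.0141, 0.0279]
tcp_rot: [-0.706, 0.707, 0.029, -0.029]
wrist_force: [-0.0, -0.2, -0.1]
finger_gap: 0.203
tool F [-0.31  0.36 -0.2 ] TCP [0.6832 0.0141 0.0281]
```

```bash
python3 -m crank '[[-0.06,0.03,-0.07,0,0.1],[-0.06,0.06,-0.07,0,0.1],[-0.06,0.06,-0.07,0,0.1]]' ; python3 fz.py
python3 -m crank '[[0,0,0,0,0.25],[0,0,0,0,0.35],[0,0,0,0,0.6],[0,0,0,0,0.6],[0,0,0,0,0.6],[0,-2,0,0,0.6],[0,-5,0,0,0.6],[0,-9,0,0,0.6],[0,-13,0,0,0.6],[0,-17,0,0,0.6],[0,-19.5,-3,0,0.6],[0,-19.5,-3,0,0.6]]'
python3 - <<'E'
from h import *
p,Rt=tool(); print(p)
w=snap('wrist'); 
for n in ('pick_grip','pick_neck','rest'): print(n,[W(w,r['xyz']).round(4) for r in bot.landmark_of('wrist',n)[:2]])
t=snap('top'); s=snap('scene'); print('nut',[W(s,r['xyz']).round(4) for r in bot.landmark_of('scene','nut_mid')[:1]],[W(t,r['xyz']).round(4) for r in bot.landmark_of('top','nut_mid')[:1]])
b=s['pixels'][190:380,200:450]
cv2.imwrite('pics/m10.png',np.hstack([cv2.resize(w['pixels'][:,200:440],(240,480)),cv2.resize(b,(560,426))[:480] if 0 else cv2.copyMakeBorder(cv2.resize(b,(560,426)),0,54,0,0,cv2.BORDER_CONSTANT)])[:,:,::-1])
E
```

```text
clock: 24.1
ee_pos: [0.6826, 0.0132, 0.0275]
tcp_rot: [-0.706, 0.707, 0.029, -0.029]
wrist_force: [-0.5, 0.4, 0.9]
finger_gap: 0.203
tool F [-0.64 -1.42 -0.  ] TCP [0.6826 0.0132 0.0275]
clock: 25.45
ee_pos: [0.6879, -0.0197, 0.2286]
tcp_rot: [-0.705, 0.708, 0.032, -0.025]
wrist_force: [0.5, 0.6, 0.4]
finger_gap: 0.6
[ 0.68794001 -0.01972462  0.22859056]
pick_grip [array([ 0.6872, -0.0291,  0.0476])]
pick_neck [array([0.6715, 0.0969, 0.0443])]
rest [array([ 0.6871, -0.0211,  0.0018])]
nut [array([0.5003, 0.0262, 0.0021])] []
```

View pics/m10.png

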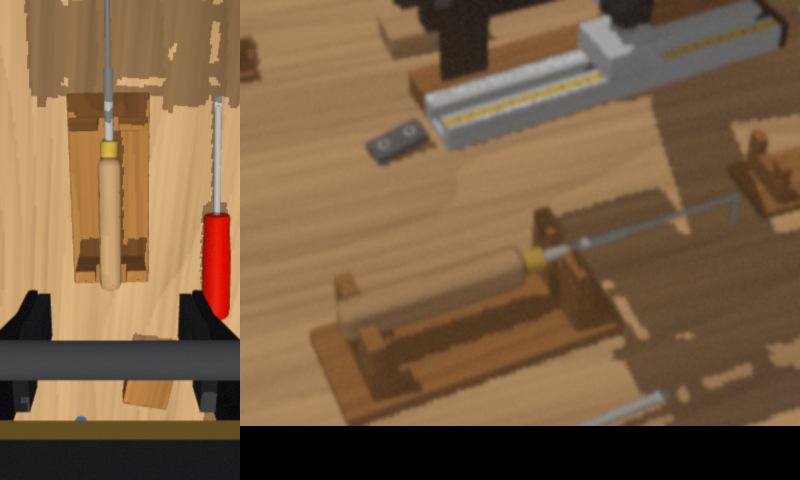

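The pick is on its rest with the hook down at (735,210), and the nut lies flat on the bench just off the rail's mouth at (398,142). The gripper is clear.

```bash
python3 -m crank '[[0,0,0,0,0.6],[0,0,0,0,0.6],[0,0,0,0,0.6]]'; python3 -c "
from workcell import bot
print(bot.sign_off())"
```

```text
clock: 26.15
ee_pos: [0.6849, -0.0164, 0.222]
tcp_rot: [0.707, -0.706, -0.029, 0.029]
wrist_force: [-0.2, 0.2, 0.0]
finger_gap: 0.599
the job is handed in; nothing more can be done
None
```

The nut is out on the bench just outside the rail's open end, the pick is back on its rest, and the job was handed in at about 26 s of the 51 s allowed.

- **Hooking:** I took the pick from the full-size rest and felt for the stop's face with the hook, with about 4 N of contact. I then backed off 1.3 mm and went down the gap without touching anything.
- **Drawing the nut:** It took about 4–5 N at the wrist and came out of the mouth. The fingers were never closer than about 10 cm to it.
- **Pick:** I laid it back at the pose where I had gripped it, within 0.2 mm by the arm's reading.

**Last checks:**
- The final picture shows the pick lying between the rest's cheeks with its hook down, and the arm clear. Nothing else in view looks disturbed.
- The nut lies flat, about 8 mm clear of the rail end, measured from two views before the final retreat.
- One last check disagreed. After the retreat, the network's nut position from the scene camera came out at the rail mouth, and the top camera found no nut. The picture shows the nut clearly outside, so I took that reading as a false detection.

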